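# Set up the folding crumb screen beside the toaster

### The job

Take the folded wooden crumb screen from beside the loaf tin, stand it on the open part of the flap and push its prop leg out until it hits its stop. Then take it again by the panel and stand it between the toaster and the preserve pot, parallel to the toaster's long side, leg still fully open and running behind the pot as the robot sees it, so the pot sits in the corner between panel and leg; let go. Do not tip the screen over or shift the pot and the other tableware.

Things in the scene. Friction and masses are not known exactly. Their poses are not given: they have to be found in the camera images.
- screen: Loose upright wooden screen, 0.65 kg with leg. Origin under the panel's middle; x along the panel, y its normal towards the leg side, z up. Panel x -65 to 65, y -7 to 7, top at z 130 mm; foot plate 8 mm high, y -30 to 22. Its leg, folded, covers its whole back: panel and leg then fill y -7 to 20.5, both with their top at 130.
- leg (a joint): Prop leg's angle about its upright hinge (rad): 0 folded flat along the screen's +x, 1.571 at its stop, square to the panel along the screen's +y. Counter-clockwise from above as it opens. Friction 0.03 N m, no spring: stays where left. While folded its free end stands out 45 mm past the panel's end (screen x 65 to 110): push there on its inner face (screen y 8.5) towards +y.
- hinge (a point): Leg's hinge axis, at the height of the screen's top: x -60, y 14.5, z 130 mm in the screen's frame. Turns with the screen, not with the leg.
- leg_end (a point): Middle of the leg's free end at its top edge, 170 mm from the hinge axis. The leg is a board 12 mm thick, centred on the line from the hinge axis to here, z 9.5 to 130 mm; a heel under its last 30 mm ends 1.5 mm above the flap.
- toaster: Fixed matte black toaster, 280 mm along its own x, 170 mm wide (y -85 to 85), 185 mm high; origin under its centre. A crumb tray stands out of its near (-x) end to x -177 mm. The pot and the screen's place are on its -y side (the robot's right).
- pot: Closed amber glass preserve pot, upright, 70 mm across and about 90 mm high, 0.3 kg, loose, on the toaster's right (-y) side, its middle 250 to 275 mm from the toaster's middle line; origin at the centre of its underside. It must stay where it is.
- tin: Fixed steel loaf tin, 220 mm along its own x, 100 along y, 75 high, origin under its centre. The screen starts parked along its +y side (towards the pot), leg side facing the tin, the foot 8 to 14 mm from it, so the leg cannot swing out there.
- ramekin: White ceramic ramekin, 90 mm across, 45 mm high, loose bystander at the far side; origin under its centre.
- egg_cup: Grey silicone egg cup, 50 mm across, 65 mm high, loose bystander at the far side; origin under its centre.
- teaspoon: Steel teaspoon, 140 mm long, lying loose at the far right; bystander.
Mind the look-alikes: they are no part of the job. What is shaped like the screen but yellow is not meant.

How it is judged:
By the outcome, as a careful person would: the job done as asked, in the order asked, and still so for the second after the job is handed in, with the robot touching nothing.
It also fails if it takes over 72 s, if anything falls off the work surface, if the arm or the gripper's body presses on something with over 40 N, if the wrist force passes 120 N, or if a joint passes its speed limit or range.

### The arm

A 6-joint arm with a two-finger parallel gripper is mounted at the origin on the work surface. World frame = base frame: x ahead of the robot, y to its left, z up, the work surface at z = 0. Lengths are in m, angles in rad, forces in N, time in s.
With the tool pointing down it reaches from about 0.375 to 0.9 m from the base axis. Payload 3.1 kg.
Tool frame: the origin (TCP) lies at the centre of the arm's flange, where the gripper is bolted on; the fingertips stand 173 mm ahead of it and the grasp point (between the pads) lies 155 mm ahead of it; z points along the fingers, y is the line along which they close (so a half turn about z gives the same grasp; the last joint's range is limited). The gripper opens to 85 mm and grips with 20 to 120 N. Pads are 22 mm wide; open, the fingers measure 114 mm over their backs; the gripper's body (76 mm by 85 mm) begins 54 mm behind the grasp point. The pads swing forward as they close: fully open they stand 13 mm farther back than shut.
Start: joints at [-1.488, 0.527, 1.433, -0, 1.181, -0.178], TCP at [0.162, -0.604, 0.405] pointing down, gripper open.
Joint ranges: [-3.08, 3.08], [-0.75, 2.2], [0.22, 2.44], [-1.43, 4.57], [0, 2.65], [-2.85, 2.85]. Speed limits (rad/s): [2.79, 2.79, 3.14, 3.14, 3.14, 3.14].

### API

Orientations are given as a unit quaternion [x, y, z, w].
In Python, from plant import env gives the robot as it stands.
- The arm moves only by the tool drive_tool, never from a script. Its argument "deltas" is a list of rows, each an object with "translation": the shift along the tool's x, y, z in units of 30 mm (1.0 is 30 mm), a list of three; "delta_rot": the turn, a rotation vector about the tool's x, y, z in units of 6 degrees (1.0 is 6 degrees), a list of three; "claw": the closure in counts, from 0 (fully open) to 255 (shut). A call has 1 to 10 rows; each row shifts and turns the commanded pose from where the row before left it, along the tool's axes as they then stand; what a row does not reach is not made up. A row lasts 1/10 s, in which the tool goes at most 50 mm and 8.59 degrees, less where a joint would pass 70% of its speed; a pose out of reach is approached as far as the arm can. A call is refused whole if a number of a shift passes 1 or a number of a turn 1, either way. A call with a gripper value outside its range is refused whole. The fingers move at their own pace and stop on an object; the grip force is fixed at half the most. Time passes only in rows, so rows that do not move let the fingers close. It gives the time, the measured TCP pose, the force, the opening and the grip force at its end, in the units of the state.
- env.sense(): the state, without advancing time (a new reading comes with each control period).
- env.read_camera(name): name is "scene" or "top" or "wrist"; returns a dict with "pixels" (420x560x3 uint8, red, green, blue), "camera_matrix" (3x3 intrinsics, pixels), "extrinsics" (4x4, takes a point from camera to world coordinates). Camera axes: x right, y up, looking along -z (the intrinsics and any distortion apply to the point x, -y, -z); pixel columns grow to the right and rows downward; lengths in m; the calibration is good to about 2 mm. A picture is of the moment at which its call begins. There is no depth.
- env.close_job(): hands the job in; it is judged then, once.
The state is a dict: "time_s": time; "qpos": joint angles; "dq": joint speeds; "joint_torque": joint torques, N m; "eef_pos": TCP position; "ee_rot": TCP orientation; "force": force on the tool from outside, world axes, zero at the start; "torque": the same for the moment, N m; "finger_gap": finger opening in m; "gripper_force": force on a finger pad.
Only numpy, scipy, OpenCV 4.12 (cv2) and the standard library are available. Lean on these libraries where they do the work, as an engineer would, in place of code of your own. Each camera call takes 0.05 s, during which the arm holds its last target. There are 200 camera calls.

## Working session

There is one attempt and no reset: what is moved stays moved. The work goes in short steps, Python scripts to look and compute and a tool call to move; the robot and the scene stay as the last step left them, time stands still between calls to the robot, and variables do not carry over. Pictures are saved under pics/ and viewed, at most 10 in all, crops included, and the job is handed in when it is done.

Besides the shell and the picture viewer there is one more tool, called after "Request:" in YAML: its name, and indented under it one key for each argument. drive_tool: Moves the arm, as the interface text tells. Its arguments: {"type":"object","properties":{"deltas":{"type":"array","items":{"type":"object","properties":{"translation":{"type":"array","items":{"type":"number"}},"delta_rot":{"type":"array","items":{"type":"number"}},"claw":{"type":"number"}}}}},"required":["deltas"]}

```bash
mkdir -p pics; ls; cat > h.py <<'E'
import numpy as np, cv2
from plant import env
from scipy.spatial.transform import Rotation as R
def snap(n,f=None):
    c=env.read_camera(n); np.savez(f'pics/{f or n}.npz',**{k:np.array(v) for k,v in c.items()})
    cv2.imwrite(f'pics/{f or n}.png',cv2.cvtColor(np.array(c['pixels']),cv2.COLOR_RGB2BGR)); return c
def w(f,u,v,z):
    c=np.load(f'pics/{f}.npz'); d=np.linalg.inv(c['camera_matrix'])@[u,v,1]; d=np.array([d[0],-d[1],-d[2]])
    E=c['extrinsics']; d=E[:3,:3]@d; o=E[:3,3]; return o+d*(z-o[2])/d[2]
def px(f,p):
    c=np.load(f'pics/{f}.npz'); E=c['extrinsics']; q=E[:3,:3].T@(np.array(p)-E[:3,3]); k=c['camera_matrix']@[q[0],-q[1],-q[2]]; return k[:2]/k[2]
E
python3 - <<'E'
from h import *
a=snap('scene');b=snap('top')
for c in(a,b): print({k:np.round(v,3).tolist() for k,v in c.items() if k!='pixels'}, c.keys())
print(env.sense())
E
```

```text
pics
{'camera_matrix': [[475.316, 0.0, 288.933], [0.0, 475.316, 204.934], [0.0, 0.0, 1.0]], 'extrinsics': [[0.892, -0.304, 0.334, 0.945], [0.451, 0.611, -0.651, -0.787], [-0.006, 0.731, 0.682, 0.969], [0.0, 0.0, 0.0, 1.0]]} dict_keys(['pixels', 'camera_matrix', 'extrinsics'])
{'camera_matrix': [[484.481, 0.0, 288.304], [0.0, 484.481, 206.849], [0.0, 0.0, 1.0]], 'extrinsics': [[0.02, 0.996, -0.087, 0.4], [-1.0, 0.021, 0.009, 0.004], [0.01, 0.087, 0.996, 1.605], [0.0, 0.0, 0.0, 1.0]]} dict_keys(['pixels', 'camera_matrix', 'extrinsics'])
{'time_s': 0.1, 'qpos': array([-1.48752886e+00,  5.28371512e-01,  1.43378599e+00, -2.05901192e-05,
        1.18137996e+00, -1.78476402e-01]), 'dq': array([-0.00011236, -0.0016519 , -0.00133329,  0.00060378, -0.00061147,
        0.00022086]), 'joint_torque': array([-4.20245897e-05, -4.43306923e+01, -1.78587520e+01, -2.87513603e-04,
        3.87135398e-03, -8.33446848e-06]), 'eef_pos': array([ 0.16174245, -0.60338621,  0.40382841]), 'ee_rot': array([ 9.91447504e-01,  1.30502494e-01,  3.67634739e-05, -9.71752648e-04]), 'force': array([0.04669145, 0.40771731, 0.63580658]), 'torque': array([ 0.0564943 , -0.0372892 , -0.01087707]), 'gripper_force': 0.0, 'finger_gap': 0.08581274969004889}
```

View pics/top.png

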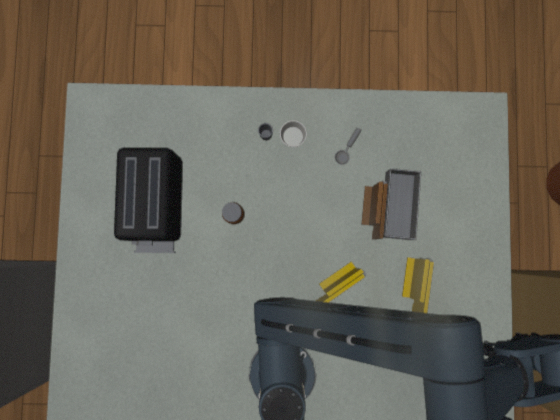

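View pics/scene.png

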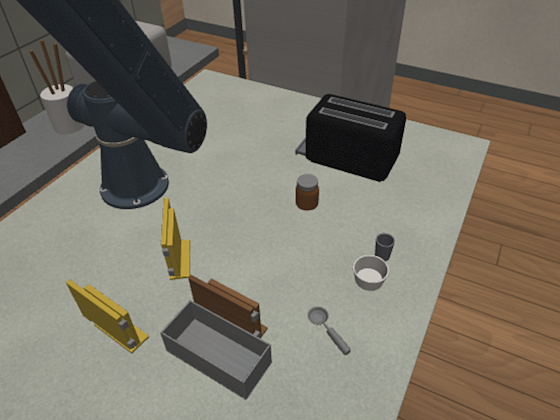

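Top view: the brown wooden screen is at (380,210), left of the tin at (402,205). The yellow look-alikes are at (342,282) and (418,280) and are excluded by colour. The toaster is at (148,195) and the pot at (232,212). I'll check the choice in a close crop.

```bash
python3 - <<'E'
import cv2,numpy as np
a=cv2.imread('pics/top.png');b=cv2.imread('pics/scene.png')
A=cv2.resize(a[160:250,350:430],None,fx=6,fy=6,interpolation=cv2.INTER_CUBIC)
B=cv2.resize(a[130:265,105:255],None,fx=4,fy=4,interpolation=cv2.INTER_CUBIC)[:540]
C=cv2.resize(b[260:350,175:280],None,fx=5,fy=5,interpolation=cv2.INTER_CUBIC)
cv2.imwrite('pics/c1.png',A);cv2.imwrite('pics/c2.png',B)
E
```

```text
(no output)
```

View pics/c1.png

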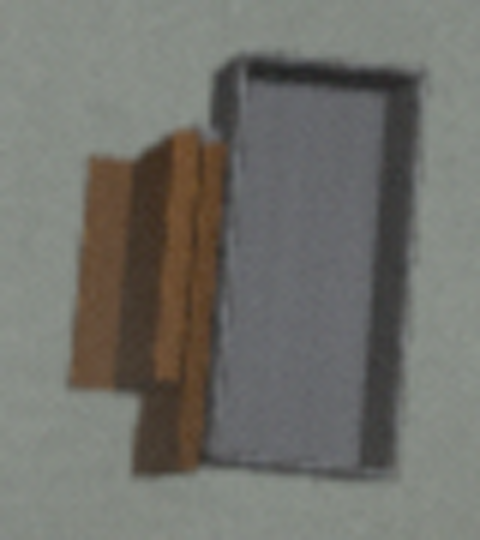

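View pics/c2.png

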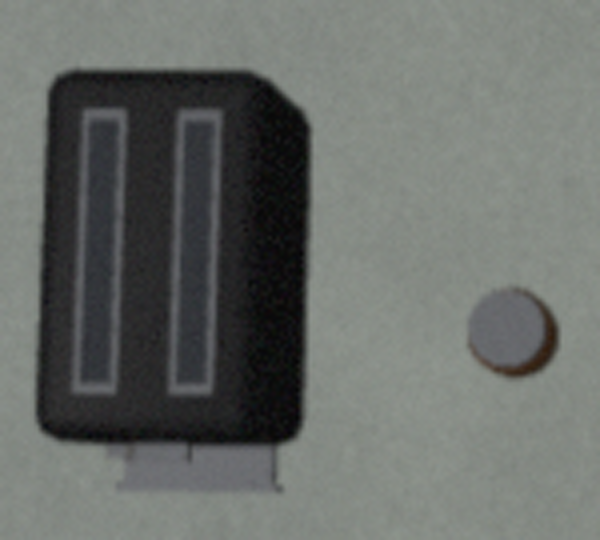

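The crop confirms the choice. It is brown wood, with the panel top from about (381,182) to (378,223), the leg towards the tin, and the leg's free end sticking out towards the robot at about (381.5,238). Next I compute positions.

```bash
python3 - <<'E'
from h import *
f=lambda x,y,z:w('top',350+x/6-.4,160+y/6-.4,z)
for n,x,y,z in [('panFL',175,132,.13),('panFR',200,132,.13),('panNL',155,378,.13),('panNR',180,380,.13),('legFR',225,142,.13),('legNL',180,470,.13),('legNR',200,470,.13),('footFL',90,157,.008),('footNL',70,387,.008),('tinNL',207,460,.075),('tinFL',243,62,.075),('tinFR',420,75,.075),('tinNR',395,472,.075)]: print(n,f(x,y,z).round(4))
g=lambda x,y,z:w('top',105+x/4-.4,130+y/4-.4,z)
for n,x,y,z in [('slLF',105,110,.185),('slLN',95,393,.185),('slRF',200,110,.185),('slRN',190,393,.185),('topN',120,440,.18),('topL',45,250,.17),('botR',305,250,.0),('botR2',300,430,0),('botR1',308,130,0),('lid',508,328,.088),('base',518,337,0.04)]: print(n,g(x,y,z).round(4))
# tray
print('pot scene base', w('scene',307,207,0.0).round(4), w('scene',307,183,0.09).round(4))
print('scene pan', w('scene',190,278,.13).round(4),w('scene',257,307,.13).round(4))
print(px('top',[.55,.02,0]))
E
```

```text
panFL [ 0.6129 -0.2854  0.13  ]
panFR [ 0.6132 -0.2982  0.13  ]
panNL [ 0.4864 -0.2756  0.13  ]
panNR [ 0.4856 -0.2884  0.13  ]
legFR [ 0.6083 -0.3111  0.13  ]
legNL [ 0.4399 -0.2886  0.13  ]
legNR [ 0.4401 -0.2987  0.13  ]
footFL [ 0.6155 -0.2621  0.008 ]
footNL [ 0.4876 -0.2519  0.008 ]
tinNL [ 0.4469 -0.3137  0.075 ]
tinFL [ 0.6593 -0.3323  0.075 ]
tinFR [ 0.6543 -0.4269  0.075 ]
tinNR [ 0.4426 -0.413   0.075 ]
slLF [0.6622 0.4608 0.185 ]
slLN [0.4528 0.4579 0.185 ]
slRF [0.6638 0.3907 0.185 ]
slRN [0.4543 0.3888 0.185 ]
topN [0.419  0.4396 0.18  ]
topL [0.5588 0.5049 0.17  ]
botR [0.5822 0.3488 0.    ]
botR2 [0.4327 0.347  0.    ]
botR1 [0.6832 0.3502 0.    ]
lid [0.514  0.1686 0.088 ]
base [0.5105 0.1655 0.04  ]
pot scene base [0.523  0.1523 0.    ] [0.5196 0.1553 0.09  ]
scene pan [ 0.4451 -0.2982  0.13  ] [ 0.6164 -0.2983  0.13  ]
[279.43070417 203.80604414]
```

Request:
drive_tool:
  deltas:
    - {"translation": [0, 0, 0], "delta_rot": [0, 0, 0.65], "claw": 0}
    - {"translation": [0, 0, 0], "delta_rot": [0, 0, 0.65], "claw": 0}
    - {"translation": [0, 0, 0], "delta_rot": [0, 0, 0.65], "claw": 0}
    - {"translation": [0, 0, 0], "delta_rot": [0, 0, 0.65], "claw": 0}
    - {"translation": [0, 0, 0], "delta_rot": [0, 0, 0.65], "claw": 0}
    - {"translation": [0.4, -0.4, 0], "delta_rot": [0, 0, 0], "claw": 0}
    - {"translation": [0.85, -0.8, 0], "delta_rot": [0, 0, 0], "claw": 0}
    - {"translation": [0.85, -0.8, 0], "delta_rot": [0, 0, 0], "claw": 0}
    - {"translation": [0.85, -0.8, 0], "delta_rot": [0, 0, 0], "claw": 0}
    - {"translation": [0.85, -0.8, 0], "delta_rot": [0, 0, 0], "claw": 0}

```text
time_s: 1.1
eef_pos: [0.2854, -0.5029, 0.4044]
ee_rot: [0.999, -0.038, 0.0, -0.001]
force: [0.3, -0.6, -0.5]
finger_gap: 0.0855
gripper_force: 0.0
```

Request:
drive_tool:
  deltas:
    - {"translation": [0.85, -0.8, 0], "delta_rot": [0, 0, 0], "claw": 0}
    - {"translation": [0.85, -0.8, 0], "delta_rot": [0, 0, 0], "claw": 0}
    - {"translation": [0.85, -0.8, 0], "delta_rot": [0, 0, 0], "claw": 0}
    - {"translation": [0.85, -0.8, 0], "delta_rot": [0, 0, 0], "claw": 0}
    - {"translation": [0.85, -0.8, 0], "delta_rot": [0, 0, 0], "claw": 0}
    - {"translation": [0.85, -0.8, 0], "delta_rot": [0, 0, 0], "claw": 0}
    - {"translation": [0.85, -0.8, 0], "delta_rot": [0, 0, 0], "claw": 0}
    - {"translation": [0.85, -0.8, 0], "delta_rot": [0, 0, 0], "claw": 0}
    - {"translation": [0.43, -0.4, 0], "delta_rot": [0, 0, 0], "claw": 0}
    - {"translation": [0, 0, 0], "delta_rot": [0, 0, 0], "claw": 0}

```text
time_s: 2.1
eef_pos: [0.5175, -0.3163, 0.4044]
ee_rot: [0.999, -0.037, -0.0, -0.0]
force: [-0.5, -0.8, 0.7]
finger_gap: 0.0855
gripper_force: 0.0
```

```bash
cat >> h.py <<'E'
def psi():
    s=env.sense(); m=R.from_quat(s['ee_rot']).as_matrix(); return np.degrees(np.arctan2(m[1,0],m[0,0])),m,s
def go(x,y,z,yaw):
    "deltas in tool units at current orientation"
    p,m,s=psi(); d=np.array([x,y,z])-s['eef_pos']; a=np.radians(yaw); c,q=np.cos(a),np.sin(a)
    print('t',s['time_s'],'pos',s['eef_pos'].round(4),'psi',round(p,2),'F',s['force'].round(1),'gap',round(s['finger_gap'],4),'gf',s['gripper_force'])
    print(' units after yaw:',(np.array([[c,q,0],[q,-c,0],[0,0,-1]])@d/.03).round(2),'rotz',round(-(yaw-p)/6,2), 'tilt',m[:,2].round(3))
E
python3 - <<'E'
from h import *
c=snap('wrist','w1'); go(.544,-.293,.26,-4.5)
E
```

```text
t 2.15 pos [ 0.5165 -0.3175  0.4045] psi -4.32 F [-0.3  0.   0.1] gap 0.0854 gf 0.0
 units after yaw: [ 0.85 -0.89  4.82] rotz 0.03 tilt [-0.001  0.    -1.   ]
```

View pics/w1.png

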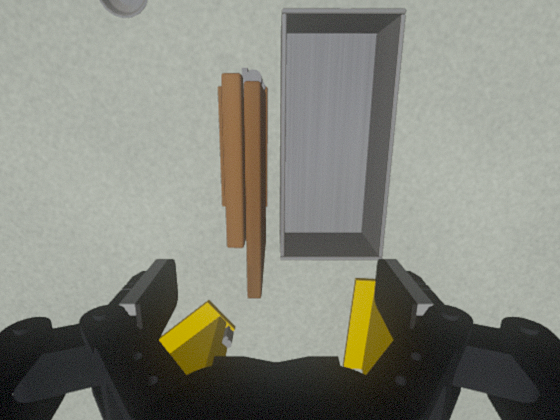

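Wrist view: panel top runs from (232,73) to (236,247), with the leg beside it ending at (254,298). I'll compute the world positions.

```bash
python3 - <<'E'
from h import *
a=[w('w1',*p,.13) for p in [(222.5,73),(242,73),(227.5,247),(244.5,247),(248,298),(261.5,298),(262,82)]]
for p in a: print(p.round(4))
m=sum(a[:4])/4; d=(a[0]+a[1]-a[2]-a[3])[:2]; print('mid',m.round(4),np.degrees(np.arctan2(d[1],d[0])), np.linalg.norm(d)/2)
print('tin',[w('w1',*p,.075).round(4) for p in [(282,258),(284,11),(405,11),(382,258)]])
g=m[:2]+.005*np.array([-.997,.0785])+.00675*np.array([-.0785,-.997]); print(g); go(*g,.262,-4.3)
E
```

```text
[ 0.6132 -0.2856  0.13  ]
[ 0.6122 -0.299   0.13  ]
[ 0.4851 -0.2746  0.13  ]
[ 0.4841 -0.288   0.13  ]
[ 0.4386 -0.2864  0.13  ]
[ 0.4378 -0.2976  0.13  ]
[ 0.6054 -0.3122  0.13  ]
mid [ 0.5486 -0.2868  0.13  ] -4.903016940370179 0.12860626671949438
tin [array([ 0.4472, -0.3162,  0.075 ]), array([ 0.6622, -0.3325,  0.075 ]), array([ 0.6551, -0.4294,  0.075 ]), array([ 0.4401, -0.4139,  0.075 ])]
[ 0.54312575 -0.29312152]
t 2.15 pos [ 0.5165 -0.3175  0.4045] psi -4.32 F [-0.3  0.   0.1] gap 0.0854 gf 0.0
 units after yaw: [ 0.82 -0.88  4.75] rotz -0.0 tilt [-0.001  0.    -1.   ]
```

Request:
drive_tool:
  deltas:
    - {"translation": [0.4, -0.44, 0], "delta_rot": [0, 0, 0.05], "claw": 0}
    - {"translation": [0.42, -0.44, 0], "delta_rot": [0, 0, 0], "claw": 0}
    - {"translation": [0, 0, 0], "delta_rot": [0, 0, 0], "claw": 0}
    - {"translation": [0, 0, 0.8], "delta_rot": [0, 0, 0], "claw": 0}
    - {"translation": [0, 0, 0.8], "delta_rot": [0, 0, 0], "claw": 0}
    - {"translation": [0, 0, 0.8], "delta_rot": [0, 0, 0], "claw": 0}
    - {"translation": [0, 0, 0.8], "delta_rot": [0, 0, 0], "claw": 0}
    - {"translation": [0, 0, 0.8], "delta_rot": [0, 0, 0], "claw": 0}
    - {"translation": [0, 0, 0.75], "delta_rot": [0, 0, 0], "claw": 0}
    - {"translation": [0, 0, 0], "delta_rot": [0, 0, 0], "claw": 0}

```text
time_s: 3.15
eef_pos: [0.5411, -0.2943, 0.2591]
ee_rot: [0.999, -0.042, -0.003, -0.002]
force: [-0.2, -0.2, -0.5]
finger_gap: 0.085
gripper_force: 0.0
```

```bash
python3 - <<'E'
from h import *
go(.5431,-.2931,.262,-4.6)
E
```

```text
t 3.15 pos [ 0.5411 -0.2943  0.2591] psi -4.83 F [-0.2 -0.2 -0.5] gap 0.085 gf 0.0
 units after yaw: [ 0.06 -0.04 -0.1 ] rotz -0.04 tilt [-0.006  0.004 -1.   ]
```

Request:
drive_tool:
  deltas:
    - {"translation": [0.04, -0.04, -0.1], "delta_rot": [0, 0, 0], "claw": 120}
    - {"translation": [0, 0, 0], "delta_rot": [0, 0, 0], "claw": 140}
    - {"translation": [0, 0, 0], "delta_rot": [0, 0, 0], "claw": 160}
    - {"translation": [0, 0, 0], "delta_rot": [0, 0, 0], "claw": 200}
    - {"translation": [0, 0, 0], "delta_rot": [0, 0, 0], "claw": 255}
    - {"translation": [0, 0, 0], "delta_rot": [0, 0, 0], "claw": 255}
    - {"translation": [0, 0, 0], "delta_rot": [0, 0, 0], "claw": 255}
    - {"translation": [0, 0, 0], "delta_rot": [0, 0, 0], "claw": 255}

```text
time_s: 3.95
eef_pos: [0.5444, -0.293, 0.2666]
ee_rot: [0.999, -0.042, 0.001, 0.0]
force: [-0.8, 1.4, 6.3]
finger_gap: 0.0261
gripper_force: 60.9
```

```bash
python3 - <<'E'
from h import *
go(.5431,-.2931,.262,-4.6)
E
```

```text
t 3.95 pos [ 0.5444 -0.293   0.2666] psi -4.81 F [-0.8  1.4  6.3] gap 0.0261 gf 60.85041582584381
 units after yaw: [-0.04  0.01  0.15] rotz -0.03 tilt [ 0.002 -0.001 -1.   ]
```

Request:
drive_tool:
  deltas:
    - {"translation": [0, 0, -0.3], "delta_rot": [0, 0, 0], "claw": 255}
    - {"translation": [0, 0, -0.5], "delta_rot": [0, 0, 0], "claw": 255}
    - {"translation": [0, 0, -0.6], "delta_rot": [0, 0, 0], "claw": 255}
    - {"translation": [0, 0, -0.6], "delta_rot": [0, 0, 0], "claw": 255}
    - {"translation": [0, -0.3, 0], "delta_rot": [0, 0, 0], "claw": 255}
    - {"translation": [-0.08, -0.6, 0], "delta_rot": [0, 0, 0], "claw": 255}
    - {"translation": [-0.08, -0.7, 0], "delta_rot": [0, 0, 0], "claw": 255}
    - {"translation": [-0.08, -0.7, 0], "delta_rot": [0, 0, 0], "claw": 255}
    - {"translation": [-0.08, -0.7, 0], "delta_rot": [0, 0, 0], "claw": 255}
    - {"translation": [-0.08, -0.7, 0], "delta_rot": [0, 0, 0], "claw": 255}

```text
time_s: 4.95
eef_pos: [0.5407, -0.1785, 0.3243]
ee_rot: [0.999, -0.041, -0.001, -0.001]
force: [-1.0, -0.5, -7.7]
finger_gap: 0.0259
gripper_force: 60.0
```

Request:
drive_tool:
  deltas:
    - {"translation": [-0.08, -0.7, 0], "delta_rot": [0, 0, 0], "claw": 255}
    - {"translation": [-0.08, -0.7, 0], "delta_rot": [0, 0, 0], "claw": 255}
    - {"translation": [-0.08, -0.7, 0], "delta_rot": [0, 0, 0], "claw": 255}
    - {"translation": [-0.08, -0.7, 0], "delta_rot": [0, 0, 0], "claw": 255}
    - {"translation": [-0.08, -0.7, 0], "delta_rot": [0, 0, 0], "claw": 255}
    - {"translation": [0, -0.6, 0], "delta_rot": [0, 0, 0], "claw": 255}
    - {"translation": [0, -0.6, 0], "delta_rot": [0, 0, 0], "claw": 255}
    - {"translation": [0, -0.4, 0], "delta_rot": [0, 0, -0.3], "claw": 255}
    - {"translation": [0, 0, 0], "delta_rot": [0, 0, -0.4], "claw": 255}
    - {"translation": [0, 0, 0], "delta_rot": [0, 0, -0.2], "claw": 255}

```text
time_s: 5.95
eef_pos: [0.5417, -0.0266, 0.3249]
ee_rot: [1.0, 0.007, -0.001, -0.0]
force: [-0.8, -0.6, -8.0]
finger_gap: 0.0259
gripper_force: 60.1
```

Request:
drive_tool:
  deltas:
    - {"translation": [0, 0, 0], "delta_rot": [0, 0, 0], "claw": 255}
    - {"translation": [0, 0, 0], "delta_rot": [0, 0, 0], "claw": 255}

```text
time_s: 6.15
eef_pos: [0.5421, -0.0281, 0.3251]
ee_rot: [1.0, 0.005, -0.0, -0.0]
force: [-0.3, 0.2, -7.4]
finger_gap: 0.0257
gripper_force: 60.1
```

```bash
python3 - <<'E'
from h import *
go(.544,-.006,.2666,.7)
snap('scene','s2'); snap('wrist','w2'); snap('top','t2')
a=cv2.imread('pics/s2.png')[130:330,130:400]; b=cv2.imread('pics/w2.png')[0:420]
cv2.imwrite('pics/m2.png',np.hstack([cv2.resize(a,(380,281)),cv2.resize(b,(375,281))]))
E
```

```text
t 6.15 pos [ 0.5421 -0.0281  0.3251] psi 0.57 F [-0.3  0.2 -7.4] gap 0.0257 gf 60.10976314544678
 units after yaw: [ 0.07 -0.74  1.95] rotz -0.02 tilt [-0.  0. -1.]
```

View pics/m2.png

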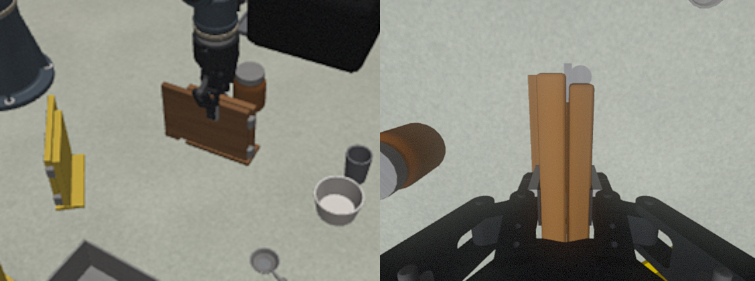

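Request:
drive_tool:
  deltas:
    - {"translation": [0, 0, 0.5], "delta_rot": [0, 0, 0], "claw": 255}
    - {"translation": [0, 0, 0.5], "delta_rot": [0, 0, 0], "claw": 255}
    - {"translation": [0, 0, 0.4], "delta_rot": [0, 0, 0], "claw": 255}
    - {"translation": [0, 0, 0.3], "delta_rot": [0, 0, 0], "claw": 255}
    - {"translation": [0, 0, 0.15], "delta_rot": [0, 0, 0], "claw": 255}
    - {"translation": [0, 0, 0.05], "delta_rot": [0, 0, 0], "claw": 255}
    - {"translation": [0, 0, 0], "delta_rot": [0, 0, 0], "claw": 255}
    - {"translation": [0, 0, 0], "delta_rot": [0, 0, 0], "claw": 255}

```text
time_s: 7.1
eef_pos: [0.5426, -0.0282, 0.2687]
ee_rot: [1.0, 0.005, 0.001, 0.0]
force: [0.2, 0.3, -7.6]
finger_gap: 0.0259
gripper_force: 60.1
```

Request:
drive_tool:
  deltas:
    - {"translation": [0, 0, 0.05], "delta_rot": [0, 0, 0], "claw": 255}
    - {"translation": [0, 0, 0.05], "delta_rot": [0, 0, 0], "claw": 255}
    - {"translation": [0, 0, 0], "delta_rot": [0, 0, 0], "claw": 255}
    - {"translation": [0, 0, 0], "delta_rot": [0, 0, 0], "claw": 255}

```text
time_s: 7.5
eef_pos: [0.5425, -0.028, 0.2666]
ee_rot: [1.0, 0.005, 0.001, 0.0]
force: [-2.3, 0.8, 6.2]
finger_gap: 0.0262
gripper_force: 61.4
```

Request:
drive_tool:
  deltas:
    - {"translation": [0, 0, -0.03], "delta_rot": [0, 0, 0], "claw": 200}
    - {"translation": [0, 0, 0], "delta_rot": [0, 0, 0], "claw": 120}
    - {"translation": [0, 0, 0], "delta_rot": [0, 0, 0], "claw": 60}
    - {"translation": [0, 0, 0], "delta_rot": [0, 0, 0], "claw": 0}
    - {"translation": [0, 0, 0], "delta_rot": [0, 0, 0], "claw": 0}
    - {"translation": [0, 0, -0.4], "delta_rot": [0, 0, 0], "claw": 0}
    - {"translation": [0, 0, -0.8], "delta_rot": [0, 0, 0], "claw": 0}
    - {"translation": [0, 0, -0.9], "delta_rot": [0, 0, 0], "claw": 0}
    - {"translation": [0, 0, -0.9], "delta_rot": [0, 0, 0], "claw": 0}
    - {"translation": [0, 0, 0], "delta_rot": [0, 0, 0], "claw": 0}

```text
time_s: 8.5
eef_pos: [0.5435, -0.0283, 0.3605]
ee_rot: [1.0, 0.005, 0.004, 0.001]
force: [0.4, -0.5, -0.3]
finger_gap: 0.0857
gripper_force: 0.0
```

```bash
python3 - <<'E'
from h import *
go(.544,-.006,.2666,.7)
snap('wrist','w3');snap('scene','s3')
E
```

```text
t 8.5 pos [ 0.5435 -0.0283  0.3605] psi 0.61 F [ 0.4 -0.5 -0.3] gap 0.0857 gf 0.0
 units after yaw: [ 0.03 -0.74  3.13] rotz -0.01 tilt [ 0.009 -0.002 -1.   ]
```

View pics/w3.png

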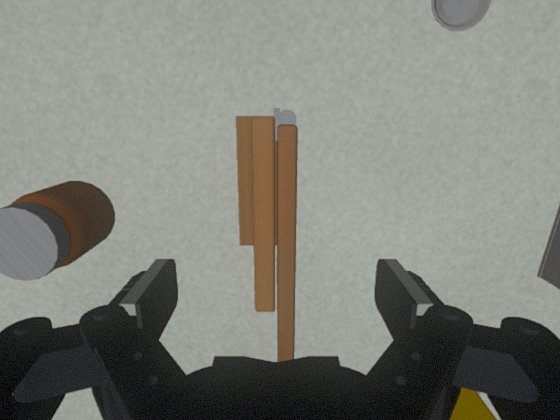

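The screen stands upright: panel top spans (252,117) to (274,311), with the leg still folded at x≈287.

```bash
python3 - <<'E'
from h import *
a=[w('w3',*p,.13) for p in [(252,117),(274.5,117),(255.5,311),(274.5,311),(278,125),(297.5,125)]]
for p in a: print(p.round(4))
m=(sum(a[:4])/4)[:2]; d=(a[0]+a[1]-a[2]-a[3])[:2]; A=np.degrees(np.arctan2(d[1],d[0])); print('mid',m.round(4),A,np.linalg.norm(d)/2)
A=.6; m=np.array([.5435+.005, -.0281+.0067]) # from grasp
print('from grasp',m); b=np.radians(180+A); xs=np.array([np.cos(b),np.sin(b)]); ys=np.array([-xs[1],xs[0]])
print('pot lid', w('w3',24,242,.09).round(4),'pot base',w('w3',80,215,0.0).round(4))
s=.148
for th in [-5,0,15,30,45,60,75,90,92]:
    t=np.radians(th); dd=.006+.011*abs(np.sin(t))+.0145*np.cos(t)
    q=np.array([-.06,.0145])+s*np.array([np.cos(t),np.sin(t)])+dd*np.array([np.sin(t),-np.cos(t)])
    print(th,q.round(4),(m+q[0]*xs+q[1]*ys).round(4))
E
```

```text
[ 0.6102 -0.0133  0.13  ]
[ 0.6103 -0.0264  0.13  ]
[ 0.4816 -0.0147  0.13  ]
[ 0.4818 -0.0277  0.13  ]
[ 0.6058 -0.0285  0.13  ]
[ 0.6059 -0.04    0.13  ]
mid [ 0.546  -0.0205] 0.6130469972600243 0.12857523773154866
from grasp [ 0.5485 -0.0214]
pot lid [0.5147 0.1663 0.09  ] pot base [0.5093 0.1746 0.    ]
-5 [ 0.0856 -0.0197] [ 0.4627 -0.0026]
0 [ 0.088 -0.006] [ 0.4604 -0.0163]
15 [0.0889 0.0307] [ 0.46   -0.0531]
30 [0.0802 0.0677] [ 0.469  -0.0899]
45 [0.0616 0.1022] [ 0.4879 -0.1242]
60 [0.0337 0.1313] [ 0.5162 -0.153 ]
75 [-0.002   0.1522] [ 0.5521 -0.1736]
90 [-0.043   0.1625] [ 0.5932 -0.1834]
92 [-0.0487  0.163 ] [ 0.5989 -0.1839]
```

Request:
drive_tool:
  deltas:
    - {"translation": [-0.55, -0.26, 0], "delta_rot": [0, 0, 0], "claw": 255}
    - {"translation": [-0.55, -0.26, 0], "delta_rot": [0, 0, 0], "claw": 255}
    - {"translation": [-0.55, -0.26, 0], "delta_rot": [0, 0, 0], "claw": 255}
    - {"translation": [-0.55, -0.26, 0], "delta_rot": [0, 0, 0], "claw": 255}
    - {"translation": [-0.55, -0.26, 0], "delta_rot": [0, 0, 0], "claw": 255}
    - {"translation": [0, 0, 0], "delta_rot": [0, 0, 0], "claw": 255}
    - {"translation": [0, 0, 0], "delta_rot": [0, 0, 0], "claw": 255}

```text
time_s: 9.3
eef_pos: [0.4596, 0.01, 0.3556]
ee_rot: [1.0, 0.005, -0.0, -0.0]
force: [-0.3, -0.1, -0.3]
finger_gap: -0.0001
gripper_force: 0.0
```

```bash
python3 - <<'E'
from h import *
go(.46,.010,.255,.6)
E
```

```text
t 9.3 pos [0.4596 0.01   0.3556] psi 0.61 F [-0.3 -0.1 -0.3] gap -0.0001 gf 0.0
 units after yaw: [ 0.01 -0.    3.35] rotz 0.0 tilt [-0.  0. -1.]
```

Request:
drive_tool:
  deltas:
    - {"translation": [0, 0, 0.7], "delta_rot": [0, 0, 0], "claw": 255}
    - {"translation": [0, 0, 0.8], "delta_rot": [0, 0, 0], "claw": 255}
    - {"translation": [0, 0, 0.8], "delta_rot": [0, 0, 0], "claw": 255}
    - {"translation": [0, 0, 0.7], "delta_rot": [0, 0, 0], "claw": 255}
    - {"translation": [0, 0, 0.35], "delta_rot": [0, 0, 0], "claw": 255}
    - {"translation": [0, 0, 0], "delta_rot": [0, 0, 0], "claw": 255}
    - {"translation": [0, 0.22, 0], "delta_rot": [0, 0, 0], "claw": 255}
    - {"translation": [0.01, 0.22, 0], "delta_rot": [0, 0, 0], "claw": 255}
    - {"translation": [0.01, 0.22, 0], "delta_rot": [0, 0, 0], "claw": 255}
    - {"translation": [0, 0.22, 0], "delta_rot": [0, 0, 0], "claw": 255}

```text
time_s: 10.3
eef_pos: [0.4606, -0.0172, 0.2564]
ee_rot: [1.0, 0.005, 0.001, 0.0]
force: [0.7, 0.3, 0.3]
finger_gap: 0.0
gripper_force: 0.0
```

Request:
drive_tool:
  deltas:
    - {"translation": [0, 0.25, 0], "delta_rot": [0, 0, 0], "claw": 255}
    - {"translation": [0, 0.25, 0], "delta_rot": [0, 0, 0], "claw": 255}
    - {"translation": [0, 0.25, 0], "delta_rot": [0, 0, 0], "claw": 255}
    - {"translation": [-0.01, 0.25, 0], "delta_rot": [0, 0, 0], "claw": 255}
    - {"translation": [-0.01, 0.23, 0], "delta_rot": [0, 0, 0], "claw": 255}
    - {"translation": [0.04, 0.25, 0], "delta_rot": [0, 0, 0], "claw": 255}
    - {"translation": [0.05, 0.25, 0], "delta_rot": [0, 0, 0], "claw": 255}
    - {"translation": [0.06, 0.25, 0], "delta_rot": [0, 0, 0], "claw": 255}
    - {"translation": [0.07, 0.24, 0], "delta_rot": [0, 0, 0], "claw": 255}
    - {"translation": [0.07, 0.24, 0], "delta_rot": [0, 0, 0], "claw": 255}

```text
time_s: 11.3
eef_pos: [0.4694, -0.0907, 0.2556]
ee_rot: [1.0, 0.005, 0.0, 0.0]
force: [-0.1, 0.2, -0.1]
finger_gap: 0.0003
gripper_force: 0.0
```

Request:
drive_tool:
  deltas:
    - {"translation": [0.1, 0.24, 0], "delta_rot": [0, 0, 0], "claw": 255}
    - {"translation": [0.12, 0.24, 0], "delta_rot": [0, 0, 0], "claw": 255}
    - {"translation": [0.12, 0.23, 0], "delta_rot": [0, 0, 0], "claw": 255}
    - {"translation": [0.14, 0.22, 0], "delta_rot": [0, 0, 0], "claw": 255}
    - {"translation": [0.14, 0.22, 0], "delta_rot": [0, 0, 0], "claw": 255}
    - {"translation": [0.17, 0.21, 0], "delta_rot": [0, 0, 0], "claw": 255}
    - {"translation": [0.18, 0.2, 0], "delta_rot": [0, 0, 0], "claw": 255}
    - {"translation": [0.19, 0.2, 0], "delta_rot": [0, 0, 0], "claw": 255}
    - {"translation": [0.2, 0.18, 0], "delta_rot": [0, 0, 0], "claw": 255}
    - {"translation": [0.2, 0.18, 0], "delta_rot": [0, 0, 0], "claw": 255}

```text
time_s: 12.3
eef_pos: [0.5171, -0.1536, 0.2556]
ee_rot: [1.0, 0.005, 0.0, -0.0]
force: [-1.1, -1.2, 1.0]
finger_gap: -0.0002
gripper_force: 0.0
```

Request:
drive_tool:
  deltas:
    - {"translation": [0.22, 0.16, 0], "delta_rot": [0, 0, 0], "claw": 255}
    - {"translation": [0.23, 0.15, 0], "delta_rot": [0, 0, 0], "claw": 255}
    - {"translation": [0.24, 0.14, 0], "delta_rot": [0, 0, 0], "claw": 255}
    - {"translation": [0.25, 0.13, 0], "delta_rot": [0, 0, 0], "claw": 255}
    - {"translation": [0.25, 0.12, 0], "delta_rot": [0, 0, 0], "claw": 255}
    - {"translation": [0, 0, 0], "delta_rot": [0, 0, 0], "claw": 255}
    - {"translation": [0, 0, 0], "delta_rot": [0, 0, 0], "claw": 255}

```text
time_s: 13.0
eef_pos: [0.5525, -0.1738, 0.2555]
ee_rot: [1.0, 0.005, -0.0, -0.0]
force: [-0.3, 0.6, -0.3]
finger_gap: 0.0
gripper_force: 0.0
```

```bash
python3 - <<'E'
from h import *
go(.5932,-.1834,.255,.6)
snap('scene','s4');snap('wrist','w4')
a=cv2.imread('pics/s4.png')[130:330,130:400]; b=cv2.imread('pics/w4.png')[0:420]
cv2.imwrite('pics/m4.png',np.hstack([cv2.resize(a,(400,296)),cv2.resize(b,(395,296))]))
E
```

```text
t 13.0 pos [ 0.5525 -0.1738  0.2555] psi 0.6 F [-0.3  0.6 -0.3] gap 0.0 gf 0.0
 units after yaw: [1.35 0.34 0.02] rotz 0.0 tilt [-0.  0. -1.]
```

View pics/m4.png

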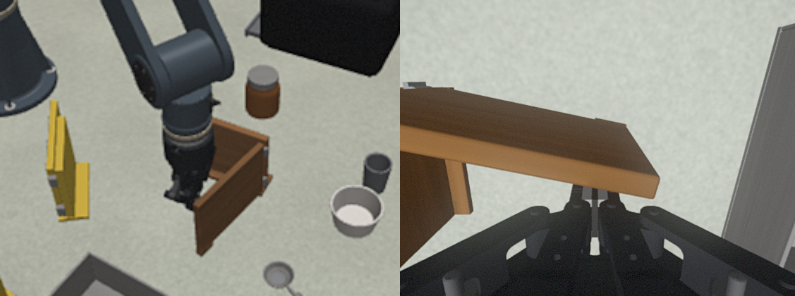

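Request:
drive_tool:
  deltas:
    - {"translation": [0.22, 0.08, 0], "delta_rot": [0, 0, 0], "claw": 255}
    - {"translation": [0.23, 0.07, 0], "delta_rot": [0, 0, 0], "claw": 255}
    - {"translation": [0.23, 0.06, 0], "delta_rot": [0, 0, 0], "claw": 255}
    - {"translation": [0.23, 0.05, 0], "delta_rot": [0, 0, 0], "claw": 255}
    - {"translation": [0.23, 0.05, 0], "delta_rot": [0, 0, 0], "claw": 255}
    - {"translation": [0.15, 0.03, 0], "delta_rot": [0, 0, 0], "claw": 255}
    - {"translation": [0, 0, 0], "delta_rot": [0, 0, 0], "claw": 255}
    - {"translation": [0, 0, 0], "delta_rot": [0, 0, 0], "claw": 255}

```text
time_s: 13.9
eef_pos: [0.5913, -0.1835, 0.2555]
ee_rot: [1.0, 0.005, -0.0, -0.0]
force: [0.2, 0.5, 0.0]
finger_gap: -0.0002
gripper_force: 0.0
```

Request:
drive_tool:
  deltas:
    - {"translation": [0.04, 0, 0], "delta_rot": [0, 0, 0], "claw": 255}
    - {"translation": [0.04, 0, 0], "delta_rot": [0, 0, 0], "claw": 255}
    - {"translation": [0, 0, 0], "delta_rot": [0, 0, 0], "claw": 255}

```text
time_s: 14.2
eef_pos: [0.5935, -0.1835, 0.2556]
ee_rot: [1.0, 0.005, -0.0, -0.0]
force: [-0.3, 0.3, -0.2]
finger_gap: 0.0
gripper_force: 0.0
```

```bash
python3 - <<'E'
from h import *
go(.5932,-.1834,.255,.6)
print(np.mean([env.sense()['force'] for _ in range(3)],0))
snap('wrist','w5')
E
```

```text
t 14.2 pos [ 0.5935 -0.1835  0.2556] psi 0.6 F [-0.3  0.3 -0.2] gap 0.0 gf 0.0
 units after yaw: [-0.01 -0.    0.02] rotz 0.0 tilt [-0.001  0.    -1.   ]
[-0.31759691  0.31405622 -0.21834751]
```

View pics/w5.png

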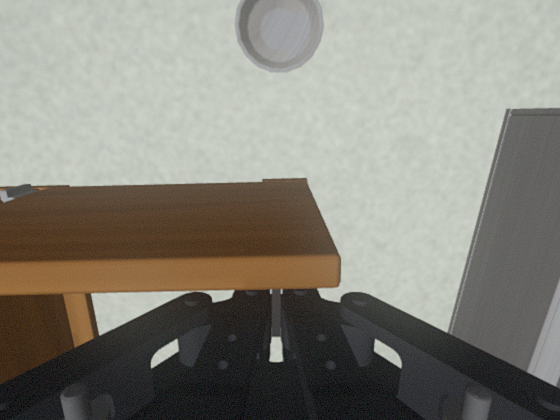

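The leg is nearly open. Its top edge runs (0,296) to (338,287), about 1.5° short of square. I'll push a little more, watching force and edge slope numerically.

Request:
drive_tool:
  deltas:
    - {"translation": [0.06, 0, 0], "delta_rot": [0, 0, 0], "claw": 255}
    - {"translation": [0.06, 0, 0], "delta_rot": [0, 0, 0], "claw": 255}
    - {"translation": [0, 0, 0], "delta_rot": [0, 0, 0], "claw": 255}

```text
time_s: 14.55
eef_pos: [0.5976, -0.1836, 0.2557]
ee_rot: [1.0, 0.005, 0.0, 0.0]
force: [-0.5, 0.4, -0.7]
finger_gap: -0.0
gripper_force: 0.0
```

```bash
cat >> h.py <<'E'
def legang(f):
    im=np.load(f'pics/{f}.npz')['pixels'].astype(float); g=cv2.GaussianBlur(im[:,:,0],(5,5),0)
    pts=[]
    for u in range(110,235,5):   # top face's far edge: dark outer face -> bright top
        col=g[225:285,u]; v=225+np.argmax(np.diff(col)); pts.append((u,v))
    pts=np.array(pts); W=np.array([w(f,u,v+.5,.13)[:2] for u,v in pts]); 
    k=np.polyfit(W[:,1],W[:,0],1); r=np.abs(np.polyval(k,W[:,1])-W[:,0]); k=np.polyfit(W[r<.002,1],W[r<.002,0],1)
    print('leg dev from world y deg',np.degrees(np.arctan(k[0])).round(2),'x far face',np.polyval(k,-.1).round(4),'resid',r.max().round(4),pts[[0,-1]].tolist())
E
python3 - <<'E'
from h import *
go(.5932,-.1834,.255,.6)
legang('w5'); snap('wrist','w6'); legang('w6')
E
```

```text
t 14.55 pos [ 0.5976 -0.1836  0.2557] psi 0.6 F [-0.5  0.4 -0.7] gap -0.0 gf 0.0
 units after yaw: [-0.15 -0.01  0.02] rotz -0.0 tilt [ 0.001 -0.    -1.   ]
leg dev from world y deg -2.28 x far face 0.6146 resid 0.0002 [[110, 259], [230, 256]]
leg dev from world y deg -3.63 x far face 0.6171 resid 0.0002 [[110, 262], [230, 256]]
```

Request:
drive_tool:
  deltas:
    - {"translation": [-0.2, 0, 0], "delta_rot": [0, 0, 0], "claw": 255}
    - {"translation": [-0.3, 0, 0], "delta_rot": [0, 0, 0], "claw": 255}
    - {"translation": [0, 0, -0.6], "delta_rot": [0, 0, 0], "claw": 255}
    - {"translation": [0, 0, -0.9], "delta_rot": [0, 0, 0], "claw": 255}
    - {"translation": [0, 0, -1], "delta_rot": [0, 0, 0], "claw": 255}
    - {"translation": [-0.1, -0.6, -1], "delta_rot": [0, 0, 0], "claw": 100}
    - {"translation": [-0.3, -0.9, -1], "delta_rot": [0, 0, 0], "claw": 60}
    - {"translation": [-0.3, -1, -0.9], "delta_rot": [0, 0, 0], "claw": 60}
    - {"translation": [-0.3, -1, 0], "delta_rot": [0, 0, 0], "claw": 60}
    - {"translation": [-0.2, -0.9, 0], "delta_rot": [0, 0, 0], "claw": 60}

```text
time_s: 15.6
eef_pos: [0.5435, -0.0509, 0.4189]
ee_rot: [1.0, 0.005, 0.001, 0.0]
force: [0.4, 0.3, 0.2]
finger_gap: 0.0653
gripper_force: 0.0
```

Request:
drive_tool:
  deltas:
    - {"translation": [0, 0, 0], "delta_rot": [0, 0, 0], "claw": 60}
    - {"translation": [0, 0, 0], "delta_rot": [0, 0, 0], "claw": 60}

```text
time_s: 15.8
eef_pos: [0.5443, -0.0517, 0.4177]
ee_rot: [1.0, 0.006, 0.0, 0.0]
force: [-0.1, -0.2, 0.2]
finger_gap: 0.0653
gripper_force: 0.0
```

```bash
python3 - <<'E'
from h import *
go(.545,-.05,.42,.6)
c=snap('wrist','w7'); im=np.array(c['pixels']); hsv=cv2.cvtColor(im,cv2.COLOR_RGB2HSV)
m=((hsv[:,:,0]>5)&(hsv[:,:,0]<18)&(hsv[:,:,1]>110)).astype(np.uint8)
m2=m*(hsv[:,:,2]>130)
print([px('w7',p).round() for p in [(.612,-.02,.13),(.482,-.02,.13),(.61,-.19,.13)]])
for k in (m2,):
    n,l,s,_=cv2.connectedComponentsWithStats(k.astype(np.uint8))
    for i in range(1,n):
        if s[i,4]>150:
            r=cv2.minAreaRect(np.argwhere(l==i)[:,::-1].astype(np.float32)); print(s[i],r)
for v in range(60,330,24): print(v,[tuple(hsv[v,u]) for u in range(180,300,8)][:0], ''.join('#' if m2[v,u] else ('+' if m[v,u] else '.') for u in range(150,500,3)))
E
```

```text
t 15.8 pos [ 0.5443 -0.0517  0.4177] psi 0.67 F [-0.1 -0.2  0.2] gap 0.0653 gf 0.0
 units after yaw: [ 0.02 -0.06 -0.08] rotz 0.01 tilt [ 0.    -0.001 -1.   ]
[array([235., 111.]), array([239., 270.]), array([462., 117.])]
[253 113  81  12 424] ((292.7694396972656, 117.5036849975586), (10.924142837524414, 80.03997802734375), 86.69812774658203)
[ 220  114   31  157 2348] ((236.10247802734375, 192.12705993652344), (155.99307250976562, 19.193578720092773), 84.80557250976562)
60 [] .....................................................................................................................
84 [] .....................................................................................................................
108 [] .........................................................+++.++++.++.++..++++++++..+..+++++++++++++.+++.++++++.......
132 [] ........................#######....++#+..............................................................................
156 [] .........................+#####+...+++#+.............................................................................

[... 174 characters left out ...]
...........................................................................
228 [] ............................#####....................................................................................
252 [] .............................#####...................................................................................
276 [] .....................................................................................................................
300 [] .....................................................................................................................
324 [] .....................................................................................................................
```

```bash
python3 - <<'E'
from h import *
f='w7'; im=np.load('pics/w7.npz')['pixels'].astype(float); g=cv2.GaussianBlur(im[:,:,0]-im[:,:,2],(3,3),0)
print('col profiles'); 
for u in (290,350,410,450): print(u,[int(x) for x in g[90:140:2,u]],[int(x) for x in im[90:140:2,u].mean(1)])
def sub(a,t,up=True):
    i=[k for k in range(len(a)-1) if (a[k]<t<=a[k+1] if up else a[k]>=t>a[k+1])]
    return [k+(t-a[k])/(a[k+1]-a[k]) for k in i]
# panel edges
L=[];
for v in range(130,255,8):
    a=g[v,200:262]; l=sub(a,30); L.append((v,[round(200+x,1) for x in l],[round(200+x,1) for x in sub(a,30,False)]))
for x in L[::3]: print(x)
E
```

```text
col profiles
290 [3, 4, 5, 4, 4, 5, 5, 5, 4, 9, 50, 58, 57, 58, 59, 61, 62, 42, 6, 5, 4, 5, 4, 4, 4] [162, 168, 166, 161, 166, 165, 171, 166, 163, 152, 95, 99, 99, 96, 102, 102, 105, 89, 174, 171, 166, 166, 169, 166, 163]
350 [4, 5, 4, 4, 4, 4, 5, 4, 33, 57, 55, 55, 55, 57, 58, 51, 14, 3, 4, 3, 4, 5, 4, 3, 3] [164, 155, 162, 166, 165, 162, 164, 168, 96, 102, 98, 101, 97, 102, 100, 95, 130, 168, 164, 169, 166, 161, 161, 161, 163]
410 [5, 5, 5, 5, 5, 3, 13, 53, 56, 54, 55, 54, 57, 57, 32, 4, 4, 5, 4, 4, 4, 4, 4, 3, 4] [169, 168, 166, 162, 167, 166, 148, 90, 98, 97, 93, 103, 102, 96, 83, 164, 163, 165, 165, 159, 163, 165, 167, 161, 165]
450 [4, 4, 4, 4, 3, 15, 54, 56, 55, 54, 54, 53, 50, 26, 4, 4, 4, 3, 4, 4, 4, 4, 3, 4, 4] [160, 167, 166, 162, 165, 149, 90, 96, 93, 87, 96, 92, 90, 91, 170, 165, 169, 167, 165, 167, 165, 162, 159, 164, 168]
(130, [np.float64(219.9), np.float64(252.2)], [np.float64(242.3)])
(154, [np.float64(222.3), np.float64(253.6)], [np.float64(244.2)])
(178, [np.float64(224.6), np.float64(255.4)], [np.float64(246.3)])
(202, [np.float64(226.9), np.float64(257.3)], [np.float64(247.9)])
(226, [np.float64(232.0)], [np.float64(249.7)])
(250, [np.float64(234.9)], [np.float64(251.3)])
```

```bash
python3 - <<'E'
from h import *
im=np.load('pics/w7.npz')['pixels'].astype(float)
for v in (130,160,190,210,230,250,262): print(v,' '.join(f'{int(x)}' for x in im[v-1:v+2,212:264,0].mean(0)))
def fit(P): 
    W=np.array([w('w7',u,v,.13)[:2] for u,v in P]); c=W.mean(0); d=np.linalg.svd(W-c)[2][0]; return c.round(4),d.round(4), np.degrees(np.arctan(d[1]/d[0])).round(2)
g=cv2.GaussianBlur(im[:,:,0],(3,3),0); r=cv2.GaussianBlur(im[:,:,0]-im[:,:,2],(3,3),0)
P=[]
for v in range(125,262,4):
    a=-np.diff(g[v,232:258]); k=np.argmax(a); k0=max(k-2,0); q=a[k0:k+3].clip(0); P.append((232.5+(q*np.arange(k0,k0+len(q))).sum()/q.sum(),v))
print(P[0],P[-1],'panel right edge',fit(P))
Q=[]
for u in range(300,460,5):
    a=np.diff(r[92:114,u]); k=np.argmax(a); k0=max(k-2,0); q=a[k0:k+3].clip(0); Q.append((u,92.5+(q*np.arange(k0,k0+len(q))).sum()/q.sum()))
print(Q[0],Q[-1],'leg far edge',fit(Q))
E
```

```text
130 168 168 169 171 167 163 167 170 155 136 132 130 136 138 142 140 141 142 143 145 144 145 144 144 140 140 139 140 130 113 84 74 116 134 135 129 92 69 75 69 71 109 123 128 125 125 129 131 130 128 131 131
160 167 167 164 164 164 164 166 166 167 169 163 147 133 129 120 136 142 139 141 140 141 144 144 143 140 143 141 140 140 140 131 119 93 73 70 72 74 69 75 70 67 70 67 107 124 123 125 123 127 130 131 129
190 167 165 167 164 164 166 168 167 167 167 164 163 162 146 136 129 130 116 132 138 140 140 140 141 143 142 143 141 140 140 137 140 137 122 101 80 71 72 72 74 73 70 73 72 72 96 120 124 120 122 124 131
210 163 165 166 166 162 161 163 161 161 165 165 164 164 168 166 147 130 133 127 120 131 137 139 137 140 142 141 142 141 141 140 140 139 139 131 119 90 74 70 70 74 70 74 72 73 72 83 112 120 123 122 126
230 167 163 164 165 165 165 167 163 162 164 166 166 167 164 164 165 166 163 161 162 163 144 136 137 137 138 141 139 139 141 140 141 138 140 139 138 125 104 80 72 74 74 72 71 76 70 95 150 163 164 167 168
250 165 166 167 170 168 166 166 166 164 164 164 164 165 163 163 165 167 171 167 163 161 161 164 146 134 135 139 138 141 140 140 139 139 139 138 137 138 134 117 92 74 72 71 92 156 167 163 162 164 167 168 167
262 166 166 164 167 165 161 165 164 164 165 164 166 165 165 160 157 160 159 161 165 167 168 166 167 146 134 138 136 136 139 141 139 141 140 136 139 139 138 130 115 88 78 149 170 170 168 170 171 171 169 166 164
(np.float64(240.3418491484185), 125) (np.float64(250.75997248968363), 261) panel right edge (array([ 0.5485, -0.0274]), array([-0.9984, -0.0564]), np.float64(3.23))
(300, np.float64(108.73601789709173)) (455, np.float64(100.22963400236128)) leg far edge (array([ 0.6183, -0.1255]), array([ 0.0636, -0.998 ]), np.float64(-86.35))
```

Panel yaw is 3.2° and the leg sits at about 90.4° to it, so the leg is on its stop. Now I regrasp the panel only.

Request:
drive_tool:
  deltas:
    - {"translation": [0, 0, 0], "delta_rot": [0, 0, -0.22], "claw": 60}
    - {"translation": [0, 0, 0], "delta_rot": [0, 0, -0.22], "claw": 60}
    - {"translation": [0.24, -0.5, 0], "delta_rot": [0, 0, 0], "claw": 60}
    - {"translation": [0.24, -0.53, 0], "delta_rot": [0, 0, 0], "claw": 60}
    - {"translation": [0, 0, 0.8], "delta_rot": [0, 0, 0], "claw": 60}
    - {"translation": [0, 0, 0.7], "delta_rot": [0, 0, 0], "claw": 60}
    - {"translation": [0, 0, 0], "delta_rot": [0, 0, 0], "claw": 60}
    - {"translation": [0, 0, 0], "delta_rot": [0, 0, 0], "claw": 60}

```text
time_s: 16.65
eef_pos: [0.5578, -0.021, 0.3724]
ee_rot: [1.0, 0.028, -0.0, -0.0]
force: [-0.4, 0.3, -0.0]
finger_gap: 0.0651
gripper_force: 0.0
```

```bash
python3 - <<'E'
from h import *
go(.557,-.020,.264,3.3)
im=snap('wrist','w8')['pixels'].astype(float)
for v in (120,160,200,240): print(v,[(u,int(im[v-1:v+2,u,0].mean())) for u in range(244,300,2)])
E
```

```text
t 16.65 pos [ 0.5578 -0.021   0.3724] psi 3.22 F [-0.4  0.3 -0. ] gap 0.0651 gf 0.0
 units after yaw: [-0.03 -0.03  3.61] rotz -0.01 tilt [-0.001  0.    -1.   ]
120 [(244, 170), (246, 170), (248, 173), (250, 169), (252, 168), (254, 169), (256, 171), (258, 171), (260, 168), (262, 167), (264, 170), (266, 173), (268, 168), (270, 164), (272, 164), (274, 165), (276, 170), (278, 169), (280, 167), (282, 164), (284, 162), (286, 165), (288, 169), (290, 173), (292, 168), (294, 166), (296, 167), (298, 170)]
160 [(244, 168), (246, 151), (248, 135), (250, 131), (252, 134), (254, 137), (256, 137), (258, 128), (260, 133), (262, 129), (264, 131), (266, 134), (268, 142), (270, 142), (272, 143), (274, 146), (276, 145), (278, 142), (280, 144), (282, 143), (284, 136), (286, 107), (288, 126), (290, 132), (292, 133), (294, 131), (296, 132), (298, 135)]
200 [(244, 167), (246, 171), (248, 134), (250, 134), (252, 132), (254, 137), (256, 137), (258, 130), (260, 128), (262, 130), (264, 130), (266, 121), (268, 142), (270, 143), (272, 143), (274, 144), (276, 147), (278, 145), (280, 144), (282, 143), (284, 138), (286, 106), (288, 125), (290, 133), (292, 133), (294, 129), (296, 132), (298, 157)]
240 [(244, 169), (246, 166), (248, 167), (250, 138), (252, 132), (254, 131), (256, 136), (258, 133), (260, 129), (262, 132), (264, 131), (266, 124), (268, 139), (270, 142), (272, 142), (274, 143), (276, 145), (278, 145), (280, 143), (282, 142), (284, 140), (286, 104), (288, 128), (290, 133), (292, 133), (294, 132), (296, 126), (298, 163)]
```

Request:
drive_tool:
  deltas:
    - {"translation": [0, 0, 0.8], "delta_rot": [0, 0, 0], "claw": 60}
    - {"translation": [0, 0, 0.9], "delta_rot": [0, 0, 0], "claw": 60}
    - {"translation": [0, 0, 0.9], "delta_rot": [0, 0, 0], "claw": 60}
    - {"translation": [0, 0, 0.7], "delta_rot": [0, 0, 0], "claw": 60}
    - {"translation": [0, 0, 0.25], "delta_rot": [0, 0, 0], "claw": 60}
    - {"translation": [0, 0, 0], "delta_rot": [0, 0, 0], "claw": 60}
    - {"translation": [0, 0, 0], "delta_rot": [0, 0, 0], "claw": 60}

```text
time_s: 17.4
eef_pos: [0.5583, -0.0207, 0.2674]
ee_rot: [1.0, 0.028, 0.001, 0.0]
force: [-0.7, 0.5, 0.0]
finger_gap: 0.0653
gripper_force: 0.0
```

```bash
python3 - <<'E'
from h import *
print(w('w8',267,200,.13),w('w8',285.5,200,.13))
go(.557,-.020,.264,3.3)
# refine toaster/pot from wrist & top
for n,x,y in [('LF',(85+126)/2,115),('LN',94,388),('RF',201,115),('RN',190,388)]: print(n,w('top',105+x/4-.4,130+y/4-.4,.185).round(4))
E
```

```text
[ 0.56892429 -0.01347325  0.13      ] [ 0.56961872 -0.02567552  0.13      ]
t 17.4 pos [ 0.5583 -0.0207  0.2674] psi 3.24 F [-0.7  0.5  0. ] gap 0.0653 gf 0.0
 units after yaw: [-0.04 -0.03  0.11] rotz -0.01 tilt [ 0.003 -0.001 -1.   ]
LF [0.6585 0.4602 0.185 ]
LN [0.4565 0.4588 0.185 ]
RF [0.66   0.3898 0.185 ]
RN [0.4579 0.3889 0.185 ]
```

Request:
drive_tool:
  deltas:
    - {"translation": [0, 0, 0.05], "delta_rot": [0, 0, 0], "claw": 120}
    - {"translation": [0, 0, 0], "delta_rot": [0, 0, 0], "claw": 170}
    - {"translation": [0, 0, 0], "delta_rot": [0, 0, 0], "claw": 200}
    - {"translation": [0, 0, 0], "delta_rot": [0, 0, 0], "claw": 255}
    - {"translation": [0, 0, 0], "delta_rot": [0, 0, 0], "claw": 255}
    - {"translation": [0, 0, 0], "delta_rot": [0, 0, 0], "claw": 255}
    - {"translation": [0, 0, 0], "delta_rot": [0, 0, 0], "claw": 255}

```text
time_s: 18.1
eef_pos: [0.5578, -0.0207, 0.2651]
ee_rot: [1.0, 0.028, 0.001, 0.0]
force: [-0.8, -2.5, 5.6]
finger_gap: 0.0131
gripper_force: 60.5
```

Request:
drive_tool:
  deltas:
    - {"translation": [0, 0, -0.15], "delta_rot": [0, 0, 0], "claw": 255}
    - {"translation": [0, 0, -0.2], "delta_rot": [0, 0, 0], "claw": 255}
    - {"translation": [0, 0, -0.25], "delta_rot": [0, 0, 0], "claw": 255}
    - {"translation": [0, 0, -0.2], "delta_rot": [0, 0, 0], "claw": 255}
    - {"translation": [0, 0, 0], "delta_rot": [0, 0, 0], "claw": 255}
    - {"translation": [0, 0, 0], "delta_rot": [0, 0, 0], "claw": 255}

```text
time_s: 18.7
eef_pos: [0.5575, -0.0203, 0.2888]
ee_rot: [1.0, 0.028, 0.0, -0.0]
force: [0.3, 0.5, -7.3]
finger_gap: 0.0133
gripper_force: 59.0
```

```bash
python3 - <<'E'
from h import *
go(.536,.255,.387,.5); print(env.sense()['torque'])
E
```

```text
t 18.7 pos [ 0.5575 -0.0203  0.2888] psi 3.24 F [ 0.3  0.5 -7.3] gap 0.0133 gf 58.97438943386078
 units after yaw: [-0.64 -9.18 -3.27] rotz 0.46 tilt [ 0.  0. -1.]
[ 0.10775081 -0.01424595  0.01281173]
```

Request:
drive_tool:
  deltas:
    - {"translation": [0, 0, -0.25], "delta_rot": [0, 0, 0], "claw": 255}
    - {"translation": [0, 0, -0.45], "delta_rot": [0, 0, 0], "claw": 255}
    - {"translation": [0, 0, -0.55], "delta_rot": [0, 0, 0], "claw": 255}
    - {"translation": [0, 0, -0.6], "delta_rot": [0, 0, 0], "claw": 255}
    - {"translation": [0, 0, -0.6], "delta_rot": [0, 0, 0.06], "claw": 255}
    - {"translation": [0, 0, -0.5], "delta_rot": [0, 0, 0.1], "claw": 255}
    - {"translation": [0, 0, -0.3], "delta_rot": [0, 0, 0.1], "claw": 255}
    - {"translation": [0, 0, -0.1], "delta_rot": [0, 0, 0.1], "claw": 255}
    - {"translation": [0, 0, 0], "delta_rot": [0, 0, 0.07], "claw": 255}
    - {"translation": [0, 0, 0], "delta_rot": [0, 0, 0.03], "claw": 255}

```text
time_s: 19.7
eef_pos: [0.5571, -0.0203, 0.3883]
ee_rot: [1.0, 0.004, -0.001, -0.0]
force: [-0.4, -0.6, -7.9]
finger_gap: 0.0136
gripper_force: 59.0
```

Request:
drive_tool:
  deltas:
    - {"translation": [0, -0.1, 0], "delta_rot": [0, 0, 0], "claw": 255}
    - {"translation": [-0.01, -0.2, 0], "delta_rot": [0, 0, 0], "claw": 255}
    - {"translation": [-0.02, -0.3, 0], "delta_rot": [0, 0, 0], "claw": 255}
    - {"translation": [-0.02, -0.4, 0], "delta_rot": [0, 0, 0], "claw": 255}
    - {"translation": [-0.03, -0.5, 0], "delta_rot": [0, 0, 0], "claw": 255}
    - {"translation": [-0.03, -0.5, 0], "delta_rot": [0, 0, 0], "claw": 255}
    - {"translation": [-0.04, -0.5, 0], "delta_rot": [0, 0, 0], "claw": 255}
    - {"translation": [-0.04, -0.5, 0], "delta_rot": [0, 0, 0], "claw": 255}
    - {"translation": [-0.04, -0.5, 0], "delta_rot": [0, 0, 0], "claw": 255}
    - {"translation": [-0.04, -0.5, 0], "delta_rot": [0, 0, 0], "claw": 255}

```text
time_s: 20.7
eef_pos: [0.5482, 0.101, 0.3891]
ee_rot: [1.0, 0.004, 0.0, -0.0]
force: [0.1, -0.8, -8.9]
finger_gap: 0.0135
gripper_force: 58.9
```

Request:
drive_tool:
  deltas:
    - {"translation": [-0.04, -0.5, 0], "delta_rot": [0, 0, 0], "claw": 255}
    - {"translation": [-0.04, -0.5, 0], "delta_rot": [0, 0, 0], "claw": 255}
    - {"translation": [-0.04, -0.5, 0], "delta_rot": [0, 0, 0], "claw": 255}
    - {"translation": [-0.04, -0.5, 0], "delta_rot": [0, 0, 0], "claw": 255}
    - {"translation": [-0.04, -0.5, 0], "delta_rot": [0, 0, 0], "claw": 255}
    - {"translation": [-0.04, -0.5, 0], "delta_rot": [0, 0, 0], "claw": 255}
    - {"translation": [-0.04, -0.5, 0], "delta_rot": [0, 0, 0], "claw": 255}
    - {"translation": [-0.03, -0.5, 0], "delta_rot": [0, 0, 0], "claw": 255}
    - {"translation": [-0.02, -0.4, 0], "delta_rot": [0, 0, 0], "claw": 255}
    - {"translation": [-0.01, -0.3, 0], "delta_rot": [0, 0, 0], "claw": 255}

```text
time_s: 21.7
eef_pos: [0.537, 0.2417, 0.3891]
ee_rot: [1.0, 0.005, -0.0, -0.0]
force: [0.3, 0.0, -7.2]
finger_gap: 0.0132
gripper_force: 58.8
```

Request:
drive_tool:
  deltas:
    - {"translation": [0, -0.2, 0], "delta_rot": [0, 0, 0], "claw": 255}
    - {"translation": [0, -0.1, 0], "delta_rot": [0, 0, 0], "claw": 255}
    - {"translation": [0, 0, 0], "delta_rot": [0, 0, 0], "claw": 255}
    - {"translation": [0, 0, 0], "delta_rot": [0, 0, 0], "claw": 255}

```text
time_s: 22.1
eef_pos: [0.5371, 0.249, 0.389]
ee_rot: [1.0, 0.004, -0.0, 0.0]
force: [-0.1, -0.5, -7.9]
finger_gap: 0.0135
gripper_force: 58.8
```

```bash
python3 - <<'E'
from h import *
go(.536,.255,.387,.5); snap('wrist','w9'); snap('scene','s9'); snap('top','t9')
a=cv2.resize(cv2.imread('pics/s9.png')[60:300,180:460],(390,334)); b=cv2.resize(cv2.imread('pics/w9.png'),(400,300)); b=cv2.copyMakeBorder(b,0,34,0,0,0)
c=cv2.resize(cv2.imread('pics/t9.png')[120:280,100:340],(390,260)); 
cv2.imwrite('pics/m9.png',np.vstack([np.hstack([a,b]),np.hstack([c,np.zeros((260,400,3),np.uint8)])]))
E
```

```text
t 22.1 pos [0.5371 0.249  0.389 ] psi 0.46 F [-0.1 -0.5 -7.9] gap 0.0135 gf 58.834717869758606
 units after yaw: [-0.03 -0.2   0.07] rotz -0.01 tilt [-0. -0. -1.]
```

View pics/m9.png

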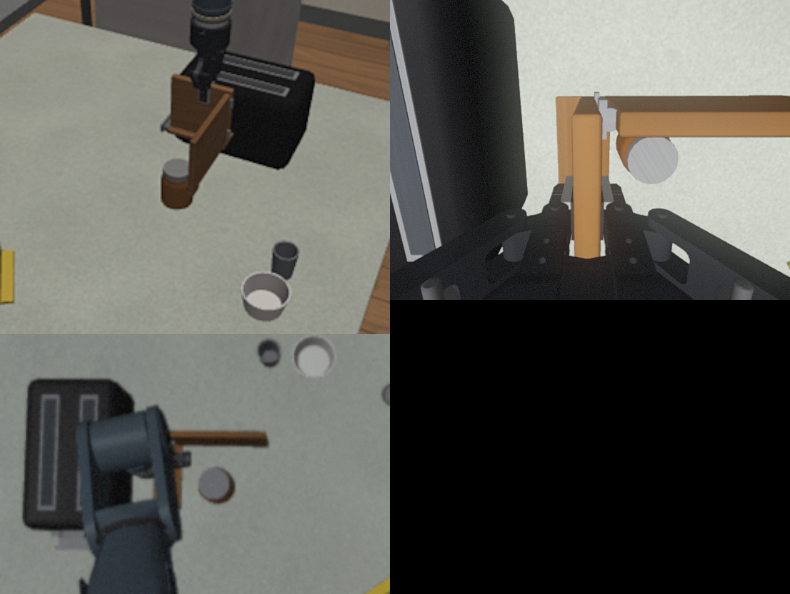

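```bash
python3 - <<'E'
from h import *
print('lid',w('w9',367,224,.09), 'tilt', np.load('pics/w9.npz')['extrinsics'][:3,2].round(3))
print('lid top', w('t9',100+216/1.625-.3,120+(484-334)/1.625-.3,.09))
im=np.load('pics/w9.npz')['pixels'].astype(float).mean(2)
for v in (60,120,180,240,300,340): print(v,' '.join(str(int(x)) for x in im[v-1:v+2,0:90:2].mean(0)))
# top-image slot edges (first, unobstructed view)
t=np.load('pics/top.npz')['pixels'].astype(float).mean(2)
for side,(a,b) in {'L':(120,140),'R':(144,164)}.items():
    P=[]
    for v in range(162,226,3):
        r=t[v-1:v+2,a:b].mean(0); r=(r-np.percentile(r,15)).clip(0); P.append(w('top',a+(r*np.arange(b-a)).sum()/r.sum(),v,.185)[:2])
    P=np.array(P); k=np.polyfit(P[:,0],P[:,1],1); print(side,'yaw',np.degrees(np.arctan(k[0])),'y at .55',np.polyval(k,.55))
E
```

```text
lid [0.51326651 0.17169552 0.09      ] tilt [0.272 0.003 0.962]
lid top [0.51267764 0.16516377 0.09      ]
60 97 76 141 167 163 165 168 152 66 54 56 56 52 52 54 56 55 56 51 51 53 53 54 50 50 51 46 43 43 42 44 38 38 34 31 33 28 29 25 28 27 31 23 23 22
120 96 96 93 97 95 95 96 96 89 174 167 167 172 159 68 57 55 53 53 51 53 53 49 52 52 54 50 51 53 46 48 48 44 45 41 36 37 38 36 30 33 23 28 30 28
180 98 97 97 95 93 95 97 96 93 96 95 98 98 98 64 172 170 172 172 154 65 52 49 50 52 51 53 50 49 50 50 49 48 49 46 46 44 44 43 39 41 40 35 36 28
240 141 97 96 97 98 98 96 99 97 96 95 96 96 96 96 93 97 97 97 95 70 163 172 172 172 159 64 49 54 44 48 48 47 48 47 48 47 49 48 48 45 43 39 36 37
300 44 48 41 39 159 170 172 166 95 95 93 94 95 96 96 97 95 95 92 94 96 92 93 94 94 95 85 135 176 172 169 160 62 45 46 44 45 45 44 48 46 40 47 42 44
340 39 43 41 42 43 41 43 44 35 154 169 168 158 95 94 93 95 91 95 93 94 94 94 91 93 93 90 92 96 94 91 106 173 169 166 160 63 40 41 33 35 37 35 34 35
L yaw 0.48373017788926603 y at .55 0.460112175554751
R yaw 0.7051109688843202 y at .55 0.3903352364307182
```

The leg is still square to the panel. The pot lid (wrist (367,224)) is at about (0.513, 0.168). Clearances are about 24 mm from the foot and 32 mm from the leg, so I lower now.

Request:
drive_tool:
  deltas:
    - {"translation": [0, -0.08, 0], "delta_rot": [0, 0, -0.02], "claw": 255}
    - {"translation": [0, -0.08, 0.2], "delta_rot": [0, 0, 0], "claw": 255}
    - {"translation": [0, 0, 0.4], "delta_rot": [0, 0, 0], "claw": 255}
    - {"translation": [0, 0, 0.5], "delta_rot": [0, 0, 0], "claw": 255}
    - {"translation": [0, 0, 0.6], "delta_rot": [0, 0, 0], "claw": 255}
    - {"translation": [0, 0, 0.6], "delta_rot": [0, 0, 0], "claw": 255}
    - {"translation": [0, 0, 0.6], "delta_rot": [0, 0, 0], "claw": 255}
    - {"translation": [0, 0, 0.5], "delta_rot": [0, 0, 0], "claw": 255}
    - {"translation": [0, 0, 0.3], "delta_rot": [0, 0, 0], "claw": 255}
    - {"translation": [0, 0, 0.2], "delta_rot": [0, 0, 0], "claw": 255}

```text
time_s: 23.25
eef_pos: [0.5368, 0.2542, 0.2707]
ee_rot: [1.0, 0.005, -0.001, 0.0]
force: [0.1, 0.9, -8.1]
finger_gap: 0.013
gripper_force: 58.8
```

Request:
drive_tool:
  deltas:
    - {"translation": [0, 0, 0.08], "delta_rot": [0, 0, 0], "claw": 255}
    - {"translation": [0, 0, 0.05], "delta_rot": [0, 0, 0], "claw": 255}
    - {"translation": [0, 0, 0], "delta_rot": [0, 0, 0], "claw": 255}
    - {"translation": [0, 0, 0], "delta_rot": [0, 0, 0], "claw": 255}

```text
time_s: 23.65
eef_pos: [0.5372, 0.2543, 0.2689]
ee_rot: [1.0, 0.005, 0.001, -0.0]
force: [0.8, 0.2, -8.0]
finger_gap: 0.0134
gripper_force: 58.8
```

Request:
drive_tool:
  deltas:
    - {"translation": [0, 0, 0.05], "delta_rot": [0, 0, 0], "claw": 255}
    - {"translation": [0, 0, 0.04], "delta_rot": [0, 0, 0], "claw": 255}
    - {"translation": [0, 0, 0], "delta_rot": [0, 0, 0], "claw": 255}
    - {"translation": [0, 0, 0], "delta_rot": [0, 0, 0], "claw": 255}

```text
time_s: 24.05
eef_pos: [0.5369, 0.2542, 0.2655]
ee_rot: [1.0, 0.005, -0.0, 0.0]
force: [-0.5, -0.4, -8.3]
finger_gap: 0.0133
gripper_force: 58.8
```

Request:
drive_tool:
  deltas:
    - {"translation": [0, 0, 0.03], "delta_rot": [0, 0, 0], "claw": 255}
    - {"translation": [0, 0, 0.02], "delta_rot": [0, 0, 0], "claw": 255}
    - {"translation": [0, 0, 0], "delta_rot": [0, 0, 0], "claw": 255}
    - {"translation": [0, 0, 0], "delta_rot": [0, 0, 0], "claw": 255}

```text
time_s: 24.45
eef_pos: [0.5369, 0.2542, 0.2652]
ee_rot: [1.0, 0.005, 0.0, -0.0]
force: [-4.1, -2.3, 6.3]
finger_gap: 0.0134
gripper_force: 60.7
```

Request:
drive_tool:
  deltas:
    - {"translation": [0, 0, -0.03], "delta_rot": [0, 0, 0], "claw": 230}
    - {"translation": [0, 0, 0], "delta_rot": [0, 0, 0], "claw": 210}
    - {"translation": [0, 0, 0], "delta_rot": [0, 0, 0], "claw": 190}
    - {"translation": [0, 0, 0], "delta_rot": [0, 0, 0], "claw": 165}
    - {"translation": [0, 0, 0], "delta_rot": [0, 0, 0], "claw": 140}
    - {"translation": [0, 0, 0], "delta_rot": [0, 0, 0], "claw": 140}
    - {"translation": [0, 0, -0.3], "delta_rot": [0, 0, 0], "claw": 140}
    - {"translation": [0, 0, -0.6], "delta_rot": [0, 0, 0], "claw": 140}
    - {"translation": [0, 0, -0.9], "delta_rot": [0, 0, 0], "claw": 140}
    - {"translation": [0, 0, -1], "delta_rot": [0, 0, 0], "claw": 140}

```text
time_s: 25.45
eef_pos: [0.5367, 0.2541, 0.3497]
ee_rot: [1.0, 0.005, -0.001, 0.0]
force: [0.4, 0.1, -0.1]
finger_gap: 0.0385
gripper_force: 0.0
```

Request:
drive_tool:
  deltas:
    - {"translation": [0, 0, -1], "delta_rot": [0, 0, 0], "claw": 140}
    - {"translation": [0, 0, -1], "delta_rot": [0, 0, 0], "claw": 140}
    - {"translation": [0, 0, -0.5], "delta_rot": [0, 0, 0], "claw": 140}
    - {"translation": [0, 0, 0], "delta_rot": [0, 0, 0], "claw": 140}
    - {"translation": [0, 0, 0], "delta_rot": [0, 0, 0], "claw": 140}

```text
time_s: 25.95
eef_pos: [0.5366, 0.2541, 0.424]
ee_rot: [1.0, 0.005, 0.0, -0.0]
force: [-0.1, -0.1, 0.2]
finger_gap: 0.0386
gripper_force: 0.0
```

```bash
python3 - <<'E'
from h import *
go(.536,.255,.387,.5)
f='wA'; im=snap('wrist',f)['pixels'].astype(float); snap('scene','sA'); snap('top','tA')
S=lambda p:(np.array([.526,.2545])+p[0]*np.array([-1,-.01])+p[1]*np.array([.01,-1])).tolist()
for p in [(-.065,0),(.065,0),(-.06,.1),(-.06,.18)]: print(p,px(f,S(p)+[.13]).round(1))
hsv=cv2.cvtColor(im.astype(np.uint8),cv2.COLOR_RGB2HSV); m=((hsv[:,:,0]>5)&(hsv[:,:,0]<18)&(hsv[:,:,1]>110))
for v in range(90,330,16): print(v,''.join('#' if m[v,u] and hsv[v,u,2]>130 else ('+' if m[v,u] else '.') for u in range(170,560,3)))
E
```

```text
t 25.95 pos [0.5366 0.2541 0.424 ] psi 0.6 F [-0.1 -0.1  0.2] gap 0.0386 gf 0.0
 units after yaw: [-0.02 -0.03  1.23] rotz 0.02 tilt [ 0.  0. -1.]
(-0.065, 0) [276.5 129.8]
(0.065, 0) [276.3 281. ]
(-0.06, 0.1) [404.8 136.5]
(-0.06, 0.18) [507.4 136.6]
90 ..................................................................................................................................
106 ..................................................................................................................................
122 ..................................................................................................................................
138 ...........................#.....##.#.....##..#...#####.####.......#........#..##..#..#.#..##..###.##.###.########................
154 ...........................#....######.###........................................................................................
170 ............................##..######.###............+..+........................................................................
186 ............................######
[... 476 characters left out ...]
.........................
250 ...................................###............................................................................................
266 ...................................##.............................................................................................
282 ..................................................................................................................................
298 ..................................................................................................................................
314 ..................................................................................................................................
```

```bash
python3 - <<'E'
from h import *
f='wA'; im=np.load(f'pics/{f}.npz')['pixels'].astype(float); g=cv2.GaussianBlur(im[:,:,0],(3,3),0); r=cv2.GaussianBlur(im[:,:,0]-im[:,:,2],(3,3),0)
for v in (160,200,240,270): print(v,' '.join(str(int(x)) for x in im[v-1:v+2,258:300,0].mean(0)))
for u in (330,400,470): print(u,' '.join(str(int(x)) for x in r[115:165:2,u]),'|',' '.join(str(int(x)) for x in g[115:165:2,u]))
def peak(a,o): k=np.argmax(a); k0=max(k-2,0); q=a[k0:k+3].clip(0); return o+.5+(q*np.arange(k0,k0+len(q))).sum()/q.sum()
def fit(P):
    W=np.array([w(f,u,v,.13)[:2] for u,v in P]); c=np.median(W,0); d=np.linalg.svd(W-W.mean(0))[2][0]; return c.round(4),d.round(4),np.degrees(np.arctan2(d[1],d[0])).round(2)
print('leg far',fit([(u,peak(np.diff(r[112:140,u]),112)) for u in range(310,520,6)]))
print('panel R',fit([(peak(-np.diff(g[v,278:292]),278),v) for v in range(146,274,6)]))
# toaster-slot edge in the same picture
b=im.mean(2)
for n in ('wA',):
    P=[]
    for v in range(40,330,10):
        row=cv2.GaussianBlur(b,(3,3),0)[v,0:120]; d=-np.diff(row)
        if d.max()>25: P.append((peak(d,0),v))
    W=np.array([w(f,u,v,.185)[:2] for u,v in P]); k=np.polyfit(W[:,0],W[:,1],1); e=abs(np.polyval(k,W[:,0])-W[:,1]); ok=e<np.median(e)*2.5+1e-4
    k=np.polyfit(W[ok,0],W[ok,1],1); print('slot yaw',np.degrees(np.arctan(k[0])),'n',ok.sum(),'y@.55',np.polyval(k,.55),'res',e[ok].max())
# bystanders: difference of top images before/after outside arm
A=cv2.imread('pics/top.png').astype(int);B=cv2.imread('pics/tA.png').astype(int)
d=abs(A-B).max(2); print('ram/egg/spoon diff',(d[115:165,250:365]>40).sum(),'pot diff',(d[195:228,218:247]>40).sum(),'yellow',(d[255:300,335:440]>40).sum())
S=cv2.imread('pics/scene.png').astype(int);T=cv2.imread('pics/sA.png').astype(int); e=abs(S-T).max(2); print('scene pot',(e[172:212,292:322]>40).sum())
gr=cv2.cvtColor(im.astype(np.uint8),cv2.COLOR_RGB2GRAY)
print(cv2.HoughCircles(cv2.medianBlur(cv2.imread('pics/wA.png',0),5),cv2.HOUGH_GRADIENT,1,80,param1=80,param2=25,minRadius=22,maxRadius=55))
E
```

```text
160 175 174 169 170 170 169 167 171 170 155 171 182 182 183 185 185 186 186 187 183 185 185 185 183 181 164 141 157 169 171 172 169 170 172 170 167 167 198 208 208 207 210
200 174 174 170 167 168 170 169 170 168 161 176 180 180 181 183 183 185 183 184 184 184 182 182 182 178 160 132 155 168 169 171 171 171 170 169 169 166 201 211 212 214 213
240 209 211 212 211 212 214 213 213 211 211 181 171 179 181 180 182 183 182 180 183 182 181 180 179 174 156 160 204 214 212 211 209 210 208 208 210 213 216 216 215 212 212
270 213 211 209 209 211 212 209 209 208 208 176 168 177 178 177 180 182 181 178 181 181 181 179 178 168 151 176 207 212 210 210 211 212 214 212 209 210 210 213 211 213 215
330 4 4 4 4 4 19 29 34 66 72 72 74 75 77 78 31 3 4 4 4 5 5 5 4 4 | 207 208 205 205 207 155 110 115 157 168 169 170 171 174 170 170 206 211 210 208 208 205 204 205 207
400 4 4 4 4 4 18 29 33 65 68 69 70 71 72 70 27 3 3 4 4 4 4 4 4 3 | 207 207 209 210 210 156 109 113 155 165 164 165 166 170 166 165 207 212 211 208 210 210 211 210 209
470 4 3 4 3 3 4 18 35 67 71 70 70 71 73 71 22 4 4 4 4 4 4 4 5 4 | 207 210 211 210 210 209 154 108 153 162 162 160 163 165 160 178 212 211 213 213 209 208 207 210 210
leg far (array([0.592 , 0.1501]), array([ 0.0208, -0.9998]), np.float64(-88.81))
panel R (array([0.5271, 0.2495]), array([-1.    , -0.0067]), np.float64(-179.61))
slot yaw 0.7470084812444407 n 26 y@.55 0.3755765354451549 res 0.016522264591019242
ram/egg/spoon diff 0 pot diff 0 yellow 0
scene pot 215
[[[364.5 211.5  29.7]]]
```

```bash
python3 -c "
from plant import env
print(env.close_job())"
```

```text
the job is handed in; nothing more can be done
None
```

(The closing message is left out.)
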